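# Refit the drainer plate in the drip tray

## Robot

A 6-joint arm with a two-finger parallel gripper is mounted at the origin on a cart in front of the work surface, level with it; the furniture and walls round the work are solid. World frame = base frame: x ahead of the robot, y to its left, z up, the work surface at z = 0. Lengths are in m, angles in degrees, forces in N, time in s.
With the tool pointing down it reaches from about 0.35 to 0.875 m from the base axis. Payload 4.2 kg.
Tool frame: the origin (TCP) lies midway between the tips of the shut fingers; the grasp point (between the pads) lies 19 mm behind it; z points along the fingers, y is the line along which they close (so a half turn about z gives the same grasp; the last joint's range is limited). The gripper opens to 87 mm and grips with 3 to 60 N. Pads are 19 mm wide; open, the fingers measure 117 mm over their backs; the gripper's body (75 mm by 190 mm) begins 51 mm behind the grasp point.
Start: joints at [-56.803, 22.042, 0.453, 0, -68.411, -14.817], TCP at [0.197, -0.593, 0.223] pointing down, gripper open.
Joint ranges: [-179.83, 179.83], [-69.29, 118.12], [-61.27, 80.66], [-181.25, 117.63], [-171.15, -9.14], [-177.46, 177.46]. Speed limits (degrees/s): [159.86, 159.86, 180, 180, 180, 180].

## Interface

Orientations are given as a 3x3 rotation matrix whose columns are the frame's x, y, z axes.
In Python, from station import r gives the robot as it stands.
- The arm moves only by the shell command python3 steer.py 'ROWS'. ROWS is a JSON list of rows, 1 to 8 of them, each of 7 numbers: the opening from 0.0 (shut) to 1.0 (fully open), then dx, dy, dz in m, then a rotation vector rx, ry, rz in degrees; each row is the pose to reach, as a shift and turn from the pose commanded when the command began, along the tool's axes at that moment; what a row does not reach only later rows make up. A row lasts 1/10 s, in which the tool goes at most 0.05 m and 8.59 degrees, less where a joint would pass 70% of its speed; a pose out of reach is approached as far as the arm can. The fingers move at their own pace and stop on an object; the grip force is fixed at half the most. Time passes only in rows, so rows that do not move let the fingers close. It prints the time, the measured TCP pose, the force, the opening and the grip force at its end.
- r.sense(): the state, without advancing time (a new reading comes with each control period).
- r.capture(name): name is "scene" or "top"; returns a dict with "pixels" (420x560x3 uint8, red, green, blue), "z_map" (420x560 float32, m along the optical axis (not along the pixel's ray), 0 where there is no reading), "K" (3x3 intrinsics, pixels), "distortion" ([k1, k2, p1, p2, k3] as OpenCV has them; the pictures are not rectified), "world_from_camera" (4x4, takes a point from camera to world coordinates). Camera axes: x right, y up, looking along -z (the intrinsics and any distortion apply to the point x, -y, -z); pixel columns grow to the right and rows downward; lengths in m; the calibration is good to about 2 mm. A picture is of the moment at which its call begins.
- r.finish_job(): hands the job in; it is judged then, once.
The state is a dict: "time_s": time; "joints": joint angles; "joint_velocities": joint speeds; "effort": joint torques, N m; "tcp_pos": TCP position; "ee_rot": TCP orientation; "wrist_force": force on the tool from outside, world axes, zero at the start; "moment": the same for the moment, N m; "gripper_width": opening from 0.0 (shut) to 1.0 (fully open); "gripper_force": force on a finger pad.
Only numpy, scipy, OpenCV 4.12 (cv2) and the standard library are available. Lean on these libraries where they do the work, as an engineer would, in place of code of your own. Each camera call takes 0.05 s, during which the arm holds its last target. There are 200 camera calls.

## Task

Put the slotted drainer plate back into the drip tray: tuck its far edge, the one without lugs, under the tray's retaining lip and push it in against the spring bar there, then lower the near edge so that its two lugs drop into the sockets and the plate lies flat and fully home. Let go of it, and leave the other things on the worktop standing where they are.

Things in the scene. Friction and masses are not known exactly. Their poses are not given: they have to be found in the camera images.
- tray: Low dark-steel drip tray fixed to the worktop, on the left or the right. Origin: centre of its underside; z up; x from the sill with the sockets (robot side) to the lip (far side). Spans x -100..112, y -66..66 mm; open well with walls 30 high. Far ledge x 72..112, top z 30, under the lip. Near sill x -100..-38, top z 30, with two sockets.
- lip_edge (a point): Middle of the lower front edge of the retaining lip, at tray (84, 0, 43) mm, tray axes. The lip is a strip x 84..112, z 43..49, over the full width: a gap of 13 mm above the ledge (z 30). Two cheeks (x 72..112, up to z 49) carry it at the sides; their inner faces are 118 mm apart.
- spring_bar (a joint): Spring bar under the lip, upright face 100 mm wide, tray z 32..41. 0 = out, face at tray x 92 mm; pushed toward +x to a hard stop at 0.008 (face at x 100); 3 N to start, 9 N at the stop. The lugs pass into the sockets only with the bar pushed in 3 mm or more; at the stop they still fit. With the plate home it reads about 0.003.
- socket_left (a point): Centre of the mouth of the left (+y) socket, at tray (-58, 42, 30) mm, tray axes: a rectangular pocket 24 mm along x (-70..-46), 22 mm along y, 24 mm deep.
- socket_right (a point): The same for the right (-y) socket, at tray (-58, -42, 30) mm.
- tray_home (a point): Where the plate's origin lies when the plate is home: tray (10, 0, 18) mm, axes parallel to the tray's. The slab then rests on ledge and sill, its far edge is 11 mm under the lip, and the spring bar holds the lugs against the robot-side walls of the sockets.
- plate: Loose bright-steel slotted drainer plate, about 0.3 kg, lying flat on its lugs and feet on the worktop. Origin: underside of lugs and feet, in the middle; z up; x points to the far edge, the one that goes under the lip. Slab x -85..85, y -55..55, z 12..18 mm. Two feet 12 x 12 mm under it at x 35, y +-42, reaching down to z 0; in the tray they hang free in the well.
- plate_handle (a point): Middle of the upright solid handle on top of the plate, at plate (-20, 0, 35) mm, plate axes. The handle stands across the plate: x -26..-14 (12 mm thick), y -32..32, z 18..53. Grip it from above across its thickness.
- plate_far (a point): Middle of the lower far edge of the slab, at plate (85, 0, 12) mm, plate axes.
- plate_near (a point): Middle of the lower near (lug side) edge of the slab, at plate (-85, 0, 12) mm, plate axes.
- lug_left (a point): Middle of the underside of the left lug, at plate (-73, 42, 0) mm, plate axes. The lug is 14 mm along x, 16 mm along y and reaches 12 mm below the slab.
- lug_right (a point): The same for the right lug, at plate (-73, -42, 0) mm.
- salt_shaker: Bystander: salt shaker, upright cylinder 44 mm wide, 90 mm tall, between tray and plate, farther from the robot. Origin: centre of its underside.
- spice_2: Bystander: spice jar, upright cylinder 46 mm wide, 106 mm tall, between tray and plate, nearer the robot. Origin: centre of its underside.
- mug_a: Bystander: white mug with a green band and a handle, 92 x 132 mm, 105 mm tall, at the right rear. Origin: centre of its underside.
- tuna_tin: Bystander: low round food tin, 86 mm wide, 40 mm tall, at the rear middle. Origin: centre of its underside.

How it is judged (in metres and radians):
On the way:
1. the far edge of the plate is under the lip while its near edge is still raised (x of plate_far in the frame of tray above 0.087 m and z of plate_far in the frame of tray between 0.026 and 0.04 m and z of plate_near in the frame of tray above 0.036 m), for 0.1 s.
At the end, for the whole second after the job is handed in: The plate lies at rest and released in the tray: its far edge 8 to 18 mm under the lip, slab flat (within 1.7 degrees) and down on ledge and sill within 2.5 mm at both ends, centred within 6 mm, which holds only with the lugs in the sockets (x of plate_far in the frame of tray between 0.092 and 0.102 m and y of plate_far in the frame of tray between -0.006 and 0.006 m and z of plate_far in the frame of tray between 0.027 and 0.0325 m and z of plate_near in the frame of tray between 0.027 and 0.0325 m and y of plate_near in the frame of tray between -0.006 and 0.006 m and angle between plate's own z axis and vertical below 0.03 rad and linear speed of plate below 0.02 m/s and angular speed of plate below 0.15 rad/s and contact force between the fingers and plate below 0.1 N); the robot touches nothing.
It fails at once if a bystander is moved more than 40 mm or tipped over (distance of any of salt_shaker, spice_2, mug_a, tuna_tin from where it was at the start of the episode above 0.04 m or angle between any of salt_shaker, spice_2, mug_a, tuna_tin's own z axis and vertical above 0.5 rad).
It also fails if it takes over 46 s, if anything falls off the work surface, if the arm or the gripper's body presses on something with over 40 N, if the wrist force passes 120 N, or if a joint passes its speed limit or range.

## Working session

There is one attempt and no reset: what is moved stays moved. The work goes in short steps, Python scripts to look and compute and a shell command to move; the robot and the scene stay as the last step left them, time stands still between calls to the robot, and variables do not carry over. Pictures are saved under pics/ and viewed, at most 10 in all, crops included, and the job is handed in when it is done.

```bash
ls; mkdir -p pics; python3 - <<'E'
from station import r
import cv2,numpy as np
for n in("scene","top"):
    c=r.capture(n); cv2.imwrite(f"pics/{n}0.png",c["pixels"][:,:,::-1]); np.savez(f"{n}0.npz",**c)
    print(n,c["K"].tolist(),c["distortion"],c["world_from_camera"].round(3).tolist())
s=r.sense();print({k:np.round(s[k],3).tolist() for k in s})
E
```

```text
pics
station.py
steer.py
scene [[381.31758015169896, 0.0, 272.97441406075916], [0.0, 381.31758015169896, 216.14989995409417], [0.0, 0.0, 1.0]] [0.01170541 0.         0.         0.         0.        ] [[-0.857, 0.32, -0.404, 0.146], [-0.515, -0.554, 0.654, 0.672], [-0.015, 0.769, 0.64, 0.768], [0.0, 0.0, 0.0, 1.0]]
top [[408.36612759022336, 0.0, 276.40870701266584], [0.0, 408.36612759022336, 203.97889017153298], [0.0, 0.0, 1.0]] [-0.06449842  0.          0.          0.          0.        ] [[-0.021, 0.991, -0.135, 0.451], [-1.0, -0.02, 0.01, -0.035], [0.007, 0.135, 0.991, 1.247], [0.0, 0.0, 0.0, 1.0]]
{'time_s': 0.1, 'joints': [-56.801, 22.086, 0.388, -0.024, -68.412, -14.818], 'joint_velocities': [-0.01, -0.07, 0.189, 0.086, -0.015, -0.041], 'effort': [-0.0, -39.169, 18.793, 4.232, 0.013, -0.0], 'tcp_pos': [0.197, -0.593, 0.222], 'ee_rot': [[-0.949, -0.315, -0.001], [-0.315, 0.949, 0.002], [0.0, 0.002, -1.0]], 'wrist_force': [0.487, -0.124, -1.217], 'moment': [0.035, -0.01, 0.002], 'gripper_force': 0.0, 'gripper_width': 0.996}
```

View pics/top0.png

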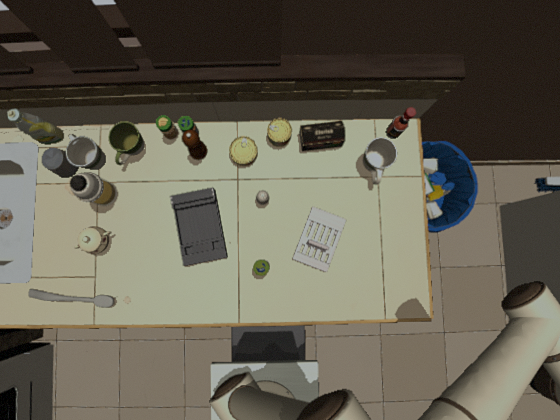

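View pics/scene0.png

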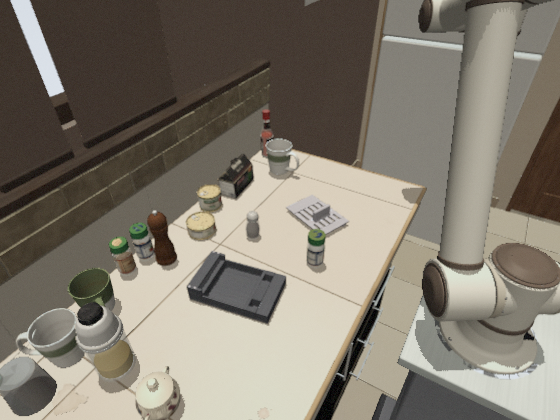

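The top view shows the tray at about px (200,227) with its lip at the upper side, and the plate at (320,240) with its handle across at (317,245). The shaker is at (262,197) and the spice jar at (261,268). The plate is yawed and its slots point to the far edge; which end carries the lugs follows from the handle offset.

```bash
cat > h.py <<'E'
import cv2,numpy as np
def cloud(c):
    K,D=np.array(c["K"]),np.array(c["distortion"])
    v,u=np.mgrid[0:420,0:560]
    n=cv2.undistortPoints(np.stack([u,v],-1).reshape(-1,1,2).astype(np.float64),K,D).reshape(420,560,2)
    d=np.asarray(c["z_map"],float); W=np.array(c["world_from_camera"])
    P=np.stack([n[...,0]*d,-n[...,1]*d,-d],-1)
    return P@W[:3,:3].T+W[:3,3]
def rays(c,uv):
    n=cv2.undistortPoints(np.asarray(uv,float).reshape(-1,1,2),np.array(c["K"]),np.array(c["distortion"])).reshape(-1,2)
    W=np.array(c["world_from_camera"])
    return W[:3,3],np.c_[n[:,0],-n[:,1],-np.ones(len(n))]@W[:3,:3].T
def plane(c,uv,z):
    o,d=rays(c,uv); return o+d*((z-o[2])/d[:,2])[:,None]
def rect(p):
    (cx,cy),(w,h),a=cv2.minAreaRect((p[:,:2]*1000).astype(np.float32)); return np.round([cx,cy,w,h,a],1)
E
python3 - <<'E'
from h import *
import cv2
c=dict(np.load("top0.npz"));P=cloud(c);z=P[...,2]
t=cv2.cvtColor(c["pixels"],cv2.COLOR_RGB2HSV)
v,u=np.mgrid[0:420,0:560]
def reg(a,b,e,f): return (u>a)&(u<b)&(v>e)&(v<f)
tab=reg(230,250,180,290); print("table z",np.median(z[tab]),z[tab].std())
R=reg(285,355,200,280); print("plate heights",np.histogram(z[R],bins=np.arange(-.01,.07,.005)))
R2=reg(160,240,180,275); print("tray heights",np.histogram(z[R2],bins=np.arange(-.01,.07,.004)))
for n,m in(("slab",R&(z>.011)&(z<.03)),("handle",R&(z>.04)),("tray",R2&(z>.02)),("lip",R2&(z>.042)),("shaker",reg(250,275,185,210)&(z>.05)),("spice",reg(250,275,255,282)&(z>.06))):
    k=cv2.morphologyEx(m.astype(np.uint8),cv2.MORPH_OPEN,np.ones((2,2)))>0
    print(n,k.sum(),rect(P[k]),P[k].mean(0).round(4))
crop=cv2.resize(c["pixels"][175:285,160:360,::-1],None,fx=4,fy=4,interpolation=cv2.INTER_CUBIC);cv2.imwrite("pics/crop.png",crop)
E
```

```text
table z 0.0017082243555048837 0.06699798356247197
plate heights (array([  11,  775, 2459,  406,   44,  705,  869,   53,    3,    3,    1,
          6,   56,   28,    2]), array([-0.01 , -0.005,  0.   ,  0.005,  0.01 ,  0.015,  0.02 ,  0.025,
        0.03 ,  0.035,  0.04 ,  0.045,  0.05 ,  0.055,  0.06 ,  0.065]))
tray heights (array([   9,  330, 2140, 1784, 1069,  371,   57,   28,   45,  241,  649,
        258,    8,    9,  122,  232,   41,    0,    0]), array([-0.01 , -0.006, -0.002,  0.002,  0.006,  0.01 ,  0.014,  0.018,
        0.022,  0.026,  0.03 ,  0.034,  0.038,  0.042,  0.046,  0.05 ,
        0.054,  0.058,  0.062,  0.066]))
slab 1655 [ 509.  -149.1  167.5  192.5   67.9] [ 0.5108 -0.1774  0.0229]
handle 93 [ 491.3 -170.9   66.4   11.2   69. ] [ 0.4911 -0.1694  0.0491]
tray 1617 [550.5 117.5 243.9 270.5   9.1] [0.5462 0.1833 0.0395]
lip 406 [582.5  96.2 355.1 108.6  62.1] [0.6402 0.1983 0.0568]
shaker 135 [633.7  -8.4  29.6  36.8   6.4] [ 0.6322 -0.0092  0.0764]
spice 225 [427.2  -2.6  43.3  48.   89. ] [ 0.4299 -0.0029  0.0955]
```

View pics/crop.png

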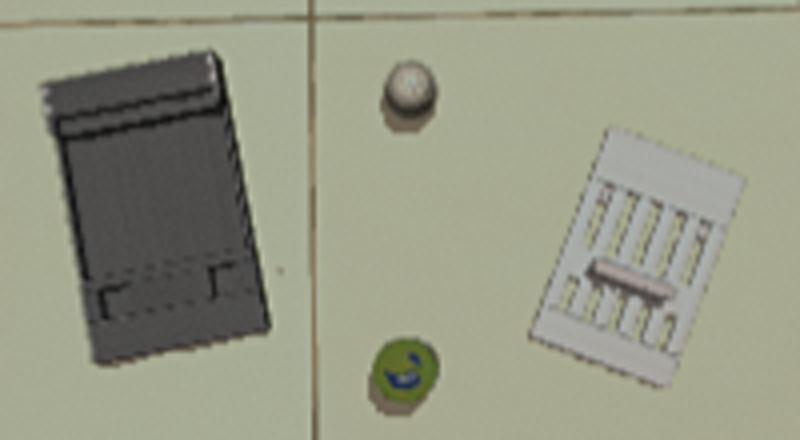

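```bash
cat >> h.py <<'E'
def cc(m):
    m=cv2.morphologyEx(m.astype(np.uint8),cv2.MORPH_OPEN,np.ones((2,2)))
    n,l,s,_=cv2.connectedComponentsWithStats(m); return l==1+np.argmax(s[1:,4])
E
python3 - <<'E'
from h import *
v,u=np.mgrid[0:420,0:560]
for name,rp,rt in(("top",(285,355,200,280),(160,240,180,275)),("scene",(280,355,190,240),(180,295,245,325))):
    c=dict(np.load(name+"0.npz"));P=cloud(c);z=P[...,2]
    hsv=cv2.cvtColor(c["pixels"],cv2.COLOR_RGB2HSV)
    reg=lambda a,b,e,f:(u>a)&(u<b)&(v>e)&(v<f)
    R,R2=reg(*rp),reg(*rt)
    for n,m in(("slab",R&(z>.011)&(z<.03)),("plate col",R&(hsv[...,1]<28)&(hsv[...,2]>110)),("handle",R&(z>.042)&(z<.065)),("tray",R2&(z>.022)&(z<.06)),("sill",R2&(z>.022)&(z<.040)),("lip",R2&(z>.043)&(z<.06)),("tray dark",R2&(hsv[...,2]<110))):
        k=cc(m); 
        vu=np.argwhere(k)[:,::-1]
        h=dict(slab=.018,handle=.053,tray=.03,sill=.03,lip=.049).get(n,.018 if n[0]=='p' else .03)
        q=plane(c,vu,h)
        print(name,n,k.sum(),"depth",rect(P[k]),P[k].mean(0).round(4),"plane",rect(q),q.mean(0).round(4))
E
```

```text
top slab 1655 depth [ 509.  -149.1  167.5  192.5   67.9] [ 0.5108 -0.1774  0.0229] plane [ 509.6 -177.3  110.5  170.3   67.5] [ 0.5111 -0.1779  0.018 ]
top plate col 1735 depth [ 509.  -149.1  167.5  192.5   67.9] [ 0.5091 -0.1767  0.0248] plane [ 508.5 -176.8  110.5  170.8   67.3] [ 0.5095 -0.1775  0.018 ]
top handle 92 depth [ 491.4 -171.    66.4   10.9   69. ] [ 0.4913 -0.1691  0.0494] plane [ 491.  -168.9   62.7   11.9   66.9] [ 0.4912 -0.1687  0.053 ]
top tray 1546 depth [550.5 117.5 243.9 270.5   9.1] [0.5456 0.185  0.0404] plane [553.2 186.2 213.7 138.7  10.3] [0.5467 0.1871 0.03  ]
top sill 1132 depth [542.8 114.4 198.  289.4   3. ] [0.5109 0.1807 0.0348] plane [540.7 182.3 187.8 134.1  10.2] [0.511  0.1816 0.03  ]
top lip 401 depth [582.5  96.2 355.1 108.6  62.1] [0.6403 0.1979 0.057 ] plane [637.4 199.6  36.6 133.9   9.7] [0.6416 0.1997 0.049 ]
top tray dark 3234 depth [549.8 117.  245.6 266.7   9.8] [0.5514 0.1831 0.0263] plane [552.2 183.9 217.8 137.   10.2] [0.5513 0.1826 0.03  ]
scene slab 1032 depth [ 307.7  183.6  191.7 1011.3   29. ] [ 0.5049 -0.165   0.0184] plane [
[... 229 characters left out ...]
ndle 82 depth [ 490.  -192.   117.4   25.1   86.7] [ 0.4907 -0.1655  0.0443] plane [ 486.7 -154.7   69.6   16.2   67. ] [ 0.4867 -0.1554  0.053 ]
scene tray 2153 depth [433.8 403.6 241.5 749.   29.1] [0.5484 0.1954 0.0352] plane [556.9 185.5 224.1 150.6   9.6] [0.5518 0.1921 0.03  ]
scene sill 1640 depth [423.2 422.6 241.5 705.6  29.1] [0.5208 0.1902 0.0305] plane [550.2 191.3 213.6 137.9   9.1] [0.5209 0.1899 0.03  ]
scene lip 465 depth [431.8 432.5  90.2 740.3  43. ] [0.6372 0.2129 0.0517] plane [636.7 205.8  39.4 132.9  11.7] [0.6391 0.2111 0.049 ]
scene tray dark 4233 depth [432.5 402.9 238.6 749.   29.1] [0.5494 0.1944 0.0217] plane [551.6 191.1 228.2 161.5  10. ] [0.5452 0.1997 0.03  ]
```

```bash
cat >> h.py <<'E'
from scipy.spatial.transform import Rotation as Ro
def Rz(a): return Ro.from_euler('z',a,degrees=True).as_matrix()
def down(az): # tool down, y axis at azimuth az
    y=Rz(az)@[1,0,0]; z=np.array([0,0,-1.]); return np.c_[np.cross(y,z),y,z]
def delta(s,p,R):
    R0=np.array(s["ee_rot"]); d=R0.T@(np.array(p)-s["tcp_pos"]); w=Ro.from_matrix(R0.T@R).as_rotvec(degrees=True)
    print("d",d.round(4),"rot",w.round(2))
E
python3 - <<'E'
from h import *
from station import r
delta(r.sense(),[.4908,-.1692,.12],down(157.5))
E
```

```text
d [-0.4123  0.309   0.1021] rot [ 1.100e-01  4.000e-02 -4.913e+01]
```

```bash
T='[1,-0.4123,0.309,0.102,0.1,0,-49.1]'; python3 steer.py '[[1,-0.2,0.15,0.05,0,0,-24],[1,-0.2,0.15,0.05,0,0,-24],[1,-0.2,0.15,0.05,0,0,-24],[1,-0.2,0.15,0.05,0,0,-24],[1,-0.2,0.15,0.05,0,0,-24],[1,-0.4123,0.309,0.102,0.1,0,-49.1],[1,-0.4123,0.309,0.102,0.1,0,-49.1],[1,-0.4123,0.309,0.102,0.1,0,-49.1]]'
python3 - <<'E'
from h import *
from station import r
delta(r.sense(),[.4908,-.1692,.12],down(157.5))
E
```

```text
time_s: 0.9
tcp_pos: [0.4214, -0.2689, 0.1442]
ee_rot: [[-0.378, -0.926, 0.001], [-0.926, 0.378, -0.001], [0.001, -0.001, -1.0]]
wrist_force: [0.6, -0.5, -0.1]
gripper_width: 1.0
gripper_force: 0.0
d [-0.1185 -0.0266  0.0242] rot [-0.08 -0.04  0.32]
```

```bash
python3 steer.py '[[1,0,0,0,0,0,0],[1,0,0,0,0,0,0]]'
python3 - <<'E'
from h import *
from station import r
delta(r.sense(),[.4908,-.1692,.12],down(157.5))
E
```

```text
time_s: 1.1
tcp_pos: [0.4211, -0.2697, 0.1442]
ee_rot: [[-0.381, -0.925, -0.0], [-0.925, 0.381, -0.001], [0.001, -0.0, -1.0]]
wrist_force: [0.3, -1.2, 0.1]
gripper_width: 1.001
gripper_force: 0.0
d [-0.1195 -0.0262  0.0241] rot [-0.01 -0.05  0.11]
```

```bash
python3 steer.py '[[1,-0.04,-0.009,0.008,0,0,0],[1,-0.08,-0.018,0.016,0,0,0],[1,-0.1195,-0.0262,0.0241,0,0,0.1],[1,-0.1195,-0.0262,0.0241,0,0,0.1],[1,-0.1195,-0.0262,0.07,0,0,0.1],[1,-0.1195,-0.0262,0.07,0,0,0.1],[1,-0.1195,-0.0262,0.07,0,0,0.1]]'
python3 - <<'E'
from h import *
from station import r
delta(r.sense(),[.4908,-.1692,.0235],down(157.5))
c=r.capture("top");s=c["pixels"][150:300,250:400,::-1]; cv2.imwrite("pics/g1.png",cv2.resize(s,None,fx=4,fy=4))
E
```

```text
time_s: 1.8
tcp_pos: [0.4899, -0.1719, 0.0746]
ee_rot: [[-0.386, -0.922, -0.001], [-0.922, 0.386, -0.002], [0.002, 0.001, -1.0]]
wrist_force: [1.3, -0.6, 0.3]
gripper_width: 1.001
gripper_force: 0.0
d [-0.003   0.0002  0.0511] rot [ 0.03 -0.12 -0.23]
```

```bash
python3 steer.py '[[1,0,0,0,0,0,0]]'
```

```text
time_s: 1.95
tcp_pos: [0.4918, -0.1714, 0.0765]
ee_rot: [[-0.386, -0.923, 0.004], [-0.923, 0.386, -0.002], [-0.0, -0.005, -1.0]]
wrist_force: [-0.1, 0.4, 0.1]
gripper_width: 0.997
gripper_force: 0.0
```

```bash
python3 steer.py '[[1,-0.002,0,0.025,0,0,0],[1,-0.002,0,0.045,0,0,0],[1,-0.002,0,0.051,0,0,0],[1,-0.002,0,0.051,0,0,0],[0,-0.002,0,0.051,0,0,0],[0,-0.002,0,0.051,0,0,0],[0,-0.002,0,0.051,0,0,0],[0,-0.002,0,0.051,0,0,0]]'; python3 steer.py '[[0,0,0,0,0,0,0],[0,0,0,0,0,0,0],[0,0,0,0,0,0,0],[0,0,0,0,0,0,0]]'
```

```text
time_s: 2.75
tcp_pos: [0.492, -0.1687, 0.0242]
ee_rot: [[-0.385, -0.923, 0.002], [-0.923, 0.385, -0.001], [0.0, -0.003, -1.0]]
wrist_force: [0.5, -0.7, 0.7]
gripper_width: 0.722
gripper_force: 0.0
time_s: 3.15
tcp_pos: [0.4917, -0.1687, 0.0236]
ee_rot: [[-0.385, -0.923, 0.001], [-0.923, 0.385, -0.001], [0.001, -0.001, -1.0]]
wrist_force: [1.2, 0.8, 0.9]
gripper_width: 0.353
gripper_force: 0.0
```

```bash
python3 steer.py '[[0,0,0,0,0,0,0],[0,0,0,0,0,0,0],[0,0,0,0,0,0,0],[0,0,0,0,0,0,0],[0,0,0,0,0,0,0]]'
```

```text
time_s: 3.65
tcp_pos: [0.4917, -0.1687, 0.0236]
ee_rot: [[-0.385, -0.923, 0.001], [-0.923, 0.385, -0.001], [0.001, -0.002, -1.0]]
wrist_force: [0.1, -0.6, -0.6]
gripper_width: 0.136
gripper_force: 30.0
```

```bash
python3 steer.py '[[0,0,0,-0.02,0,0,0],[0,0,0,-0.05,0,0,0],[0,0,0,-0.09,0,0,0],[0,0,0,-0.13,0,0,0],[0,0,0,-0.145,0,0,0],[0,0,0,-0.145,0,0,0],[0,0,0,-0.145,0,0,0]]'
python3 - <<'E'
from h import *
from station import r
delta(r.sense(),[.5027,.1751,.17],down(190.1))
E
```

```text
time_s: 4.35
tcp_pos: [0.4902, -0.1682, 0.1673]
ee_rot: [[-0.385, -0.923, -0.001], [-0.923, 0.385, -0.0], [0.001, 0.001, -1.0]]
wrist_force: [-0.2, 0.1, -3.4]
gripper_width: 0.137
gripper_force: 30.0
d [-0.3216  0.1208 -0.0028] rot [ 8.000e-02 -2.000e-02 -3.276e+01]
```

```bash
python3 steer.py '[[0,-0.03,0.011,0,0,0,-4],[0,-0.07,0.027,0,0,0,-8],[0,-0.115,0.044,0,0,0,-13],[0,-0.16,0.061,0,0,0,-18],[0,-0.205,0.078,0,0,0,-23],[0,-0.25,0.095,0,0,0,-28],[0,-0.295,0.112,0,0,0,-32.8],[0,-0.3216,0.1208,0,0,0,-32.8]]'
python3 steer.py '[[0,0,0,0,0,0,0],[0,0,0,0,0,0,0],[0,0,0,0,0,0,0],[0,0,0,0,0,0,0]]'
python3 - <<'E'
from h import *
from station import r
c=r.capture("top");np.savez("top1.npz",**c)
cv2.imwrite("pics/t1.png",cv2.resize(c["pixels"][150:300,130:280,::-1],None,fx=4,fy=4))
delta(r.sense(),[.5027,.1751,.17],down(190.1))
E
```

```text
time_s: 5.15
tcp_pos: [0.5024, 0.1774, 0.1656]
ee_rot: [[0.18, -0.984, -0.003], [-0.984, -0.18, -0.003], [0.003, 0.003, -1.0]]
wrist_force: [0.1, 0.2, -2.6]
gripper_width: 0.135
gripper_force: 30.0
time_s: 5.55
tcp_pos: [0.5033, 0.1734, 0.1675]
ee_rot: [[0.175, -0.985, -0.0], [-0.985, -0.175, -0.002], [0.002, 0.001, -1.0]]
wrist_force: [-0.2, -0.3, -2.1]
gripper_width: 0.142
gripper_force: 30.0
d [-0.0017  0.0005 -0.0022] rot [ 0.   -0.1  -0.01]
```

View pics/t1.png

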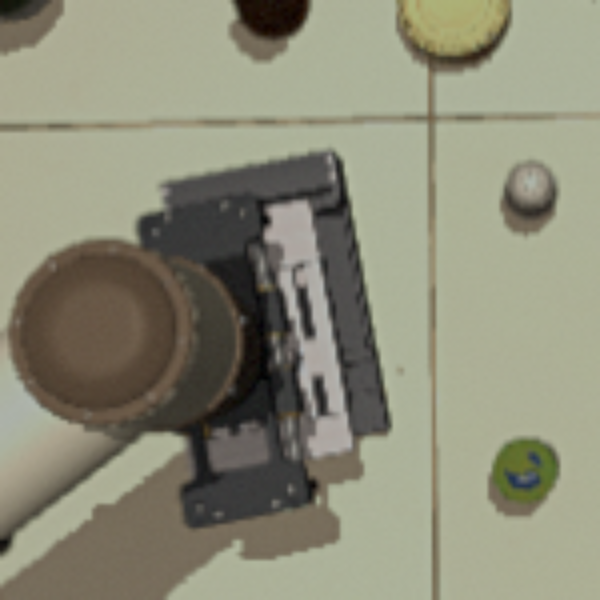

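```bash
cat >> h.py <<'E'
TO=np.array([.547,.183,0]);TY=10.1
RP=np.array([[0,-1,0],[-1,0,0],[0,0,-1.]])   # plate axes in tool
def target(far_x,far_z,th,y=0,yo=0,g=.0236):
    """plate lower far edge at tray(far_x,y,far_z), far edge down by th deg -> TCP pose"""
    Rt=Rz(TY)@Ro.from_euler('y',th,degrees=True).as_matrix()
    o=TO+Rz(TY)@[far_x,y,far_z]-Rt@[.085,0,.012]
    return o+Rt@[-.020,yo,g],Rt@RP.T
def state(s,yo=0,g=.0236):
    R=np.array(s["ee_rot"])@RP; o=np.array(s["tcp_pos"])-R@[-.020,yo,g]
    T=lambda p:(Rz(TY).T@(o+R@np.array(p)-TO)*1000).round(1)
    E=Rz(TY).T@R
    print("far",T([.085,0,.012]),"near",T([-.085,0,.012]),"lug",T([-.073,0,0]),"pitch",np.degrees(np.arcsin(-E[2,0])).round(2),"yaw",np.degrees(np.arctan2(E[1,0],E[0,0])).round(2))
E
python3 - <<'E'
from h import *
from station import r
def edge(mask,rows,side):
    uv=[]
    for v in rows:
        k=np.flatnonzero(mask[v]); 
        if len(k): uv.append([k[-1]+.5 if side>0 else k[0]-.5,v])
    return np.array(uv)
def fit(q):
    a=np.polyfit(q[:,0],q[:,1],1); res=q[:,1]-np.polyval(a,q[:,0]); k=abs(res)<.002
    a=np.polyfit(q[k,0],q[k,1],1); return a,res[k].std(),k.sum()
c=dict(np.load("top0.npz"));P=cloud(c)
hsv=cv2.cvtColor(c["pixels"],cv2.COLOR_RGB2HSV)
m=np.zeros((420,560),bool);m[180:275,160:240]=hsv[180:275,160:240,2]<110; m=cc(m)
for nm,side,z,yy in(("R",1,0,-.066),("L",-1,.03,.066)):
    a,s,n=fit(plane(c,edge(m,range(210,250),side),z)); 
    # signed: y of tray origin from this edge
    th=np.arctan(a[0]); print(nm,"yaw",np.degrees(th).round(2),s,n,"origin y at x=.547:",a[0]*.547+a[1]-yy/np.cos(th))
c1=dict(np.load("top1.npz"));h1=cv2.cvtColor(c1["pixels"],cv2.COLOR_RGB2HSV)
b=np.zeros((420,560),bool); b[200:264,190:222]=(h1[200:264,190:222,1]<28)&(h1[200:264,190:222,2]>120); b=cc(b)
s=r.sense(); zt=s["tcp_pos"][2]-.0236+.012
a,sd,n=fit(plane(c1,edge(b,range(205,258),1),zt)); x0,y0=s["tcp_pos"][:2]
th=np.arctan(a[0]);print("plate yaw",np.degrees(th).round(2),sd,n,"TCP to right edge:",(y0-(a[0]*x0+a[1]))*np.cos(th))
state(s)
p,R=target(.070,.040,7);delta(s,p,R)
E
```

```text
R yaw 10.13 0.0008988384467091716 40 origin y at x=.547: 0.18383596463074298
L yaw 10.35 0.0008616507314149894 40 origin y at x=.547: 0.18224958087305748
plate yaw 9.91 0.000772064861018581 53 TCP to right edge: 0.052944474922165245
far [ 60.5  -1.7 156.2] near [-109.5   -1.7  156.2] lug [-97.5  -1.7 144.2] pitch 0.0 yaw -0.01
d [-0.0019 -0.0117  0.1035] rot [-7.   -0.1  -0.02]
```

```bash
sed -i 's/TY=10.1/TY=10.2/; s/yo=0,/yo=-.0007,/g' h.py; python3 steer.py '[[0,-0.001,-0.004,0,-4,0,0],[0,-0.002,-0.0117,0.02,-7,0,0],[0,-0.002,-0.0117,0.05,-7,0,0],[0,-0.002,-0.0117,0.07,-7,0,0],[0,-0.002,-0.0117,0.085,-7,0,0],[0,-0.002,-0.0117,0.085,-7,0,0],[0,-0.002,-0.0117,0.085,-7,0,0],[0,-0.002,-0.0117,0.085,-7,0,0]]'
cat > look.py <<'E'
import sys
from h import *
from station import r
n=sys.argv[1];c=r.capture("top");np.savez(n+".npz",**c);e=r.capture("scene");np.savez(n+"s.npz",**e)
a=cv2.resize(c["pixels"][170:290,150:250,::-1],None,fx=4,fy=4)[:480];b=cv2.resize(e["pixels"][220:340,180:300,::-1],None,fx=4,fy=4)
cv2.imwrite(f"pics/{n}.png",cv2.resize(np.hstack([a,b[:480]]),None,fx=.9,fy=.9,interpolation=cv2.INTER_AREA))
s=r.sense();state(s);print(np.round(s["wrist_force"],1))
E
python3 look.py p2; python3 - <<'E'
from h import *
from station import r
p,R=target(.070,.038,7);delta(r.sense(),p,R)
E
```

```text
time_s: 6.4
tcp_pos: [0.5159, 0.1788, 0.0845]
ee_rot: [[0.177, -0.977, -0.116], [-0.984, -0.175, -0.022], [0.001, 0.118, -0.993]]
wrist_force: [-0.2, -0.1, -2.1]
gripper_width: 0.137
gripper_force: 30.0
far [71.3  2.2 60.5] near [-97.5   2.3  80.6] lug [-87.    2.3  67.3] pitch 6.81 yaw -0.03
[ 0.3  0.2 -2.3]
d [ 0.0023 -0.0014  0.0221] rot [-0.19 -0.03 -0.03]
```

View pics/p2.png

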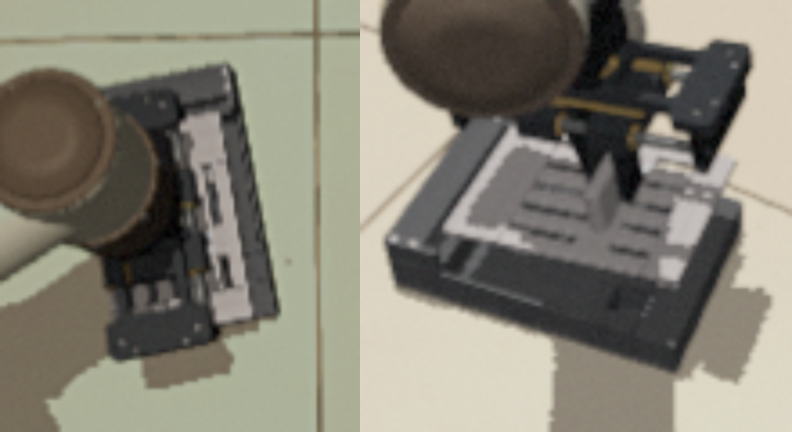

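The left panel (top view) shows the plate's right edge about parallel to the tray wall, px (235,160)-(250,318). The right panel (scene) shows the far edge level above the lip front. I'll measure the lateral offset now.

```bash
cat >> h.py <<'E'
def side(c,s,win,sgn,rows,lz):
    """tray y of plate edge seen in image: rightmost(+1)/leftmost(-1) bright px, cast on slab plane lz (plate z)"""
    u0,u1,v0,v1=win;h=cv2.cvtColor(c["pixels"],cv2.COLOR_RGB2HSV);b=np.zeros((420,560),bool)
    b[v0:v1,u0:u1]=((h[...,1]<28)&(h[...,2]>110))[v0:v1,u0:u1]; b=cc(b)
    uv=np.array([[np.flatnonzero(b[v])[-1 if sgn>0 else 0]+.5*sgn,v] for v in rows if b[v].any()])
    R=np.array(s["ee_rot"])@RP; q0=np.array(s["tcp_pos"])+R@np.array([0,0,lz-.0236])
    o,d=rays(c,uv); n=R[:,2]; q=o+d*(((q0-o)@n)/(d@n))[:,None]
    t=(q-TO)@Rz(TY); a=np.polyfit(t[:,0],t[:,1],1); k=abs(t[:,1]-np.polyval(a,t[:,0]))<.002; a=np.polyfit(t[k,0],t[k,1],1)
    print("edge tray-y mid",(np.polyval(a,0.0)*1000).round(1),"slope deg",np.degrees(np.arctan(a[0])).round(2),k.sum(),"of",len(k))
E
python3 - <<'E'
from h import *
from station import r
s=r.sense();c=dict(np.load("p2.npz"));side(c,s,(195,222,195,262),1,range(205,255),.012)
print(np.round(s["tcp_pos"],4))
E
python3 steer.py '[[0,0,0,0,0,0,0],[0,0,0,0,0,0,0]]'
```

```text
edge tray-y mid -51.8 slope deg -0.08 50 of 50
[0.5156 0.179  0.0844]
time_s: 6.7
tcp_pos: [0.5151, 0.1789, 0.0837]
ee_rot: [[0.177, -0.977, -0.118], [-0.984, -0.175, -0.022], [0.001, 0.12, -0.993]]
wrist_force: [-0.1, 0.1, -2.5]
gripper_width: 0.135
gripper_force: 30.0
```

```bash
sed -i 's/yo=-.0007/yo=-.0014/g' h.py; python3 steer.py '[[0,0.0029,-0.001,0.012,-0.2,0,0],[0,0.0029,-0.0014,0.022,-0.2,0,0],[0,0.0029,-0.0014,0.022,-0.2,0,0],[0,0.0029,-0.0014,0.022,-0.2,0,0]]'
python3 look.py p3; python3 - <<'E'
from h import *
from station import r
s=r.sense();c=dict(np.load("p3.npz"));side(c,s,(195,222,195,262),1,range(205,255),.012)
for a in((.07,.034),(.084,.034),(.097,.033)):
    p,R=target(*a,7);delta(s,p,R)
E
```

```text
time_s: 7.1
tcp_pos: [0.5139, 0.1753, 0.0604]
ee_rot: [[0.177, -0.976, -0.124], [-0.984, -0.175, -0.024], [0.002, 0.126, -0.992]]
wrist_force: [0.1, 0.7, -3.3]
gripper_width: 0.137
gripper_force: 30.0
far [69.4 -0.1 36.6] near [-99.3  -0.   57.8] lug [-88.8  -0.   44.4] pitch 7.13 yaw -0.02
[ 0.4  0.7 -2.7]
edge tray-y mid -55.2 slope deg -0.09 50 of 50
d [-0.     -0.0009  0.0028] rot [ 0.13 -0.09 -0.02]
d [-0.     -0.0148  0.0011] rot [ 0.13 -0.09 -0.02]
d [-0.     -0.0278  0.0004] rot [ 0.13 -0.09 -0.02]
```

View pics/p3.png

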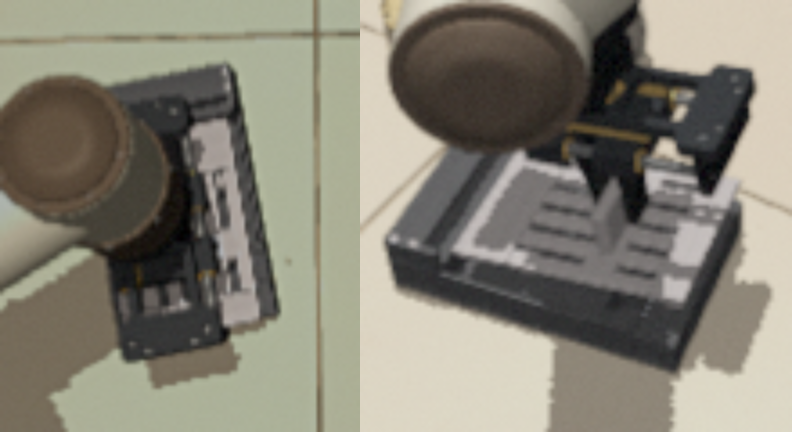

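Centred: the plate's right edge sits just inside the wall, and the far edge is in front of the lip. Inserting now.

```bash
python3 steer.py '[[0,0,-0.005,0.0028,0,0,0],[0,0,-0.010,0.0018,0,0,0],[0,0,-0.0148,0.0014,0,0,0],[0,0,-0.018,0.0012,0,0,0],[0,0,-0.018,0.0012,0,0,0]]'
python3 - <<'E'
from h import *
from station import r
s=r.sense();state(s);p,R=target(.097,.033,7);delta(s,p,R)
E
```

```text
time_s: 7.7
tcp_pos: [0.5323, 0.1789, 0.0577]
ee_rot: [[0.177, -0.977, -0.122], [-0.984, -0.175, -0.023], [0.001, 0.124, -0.992]]
wrist_force: [-0.1, -0.1, -3.0]
gripper_width: 0.138
gripper_force: 30.0
far [87.5 -0.2 33.2] near [-81.1  -0.   54.3] lug [-70.7  -0.1  40.9] pitch 7.12 yaw -0.04
d [-0.0001 -0.0094 -0.0008] rot [ 0.12 -0.07 -0.04]
```

```bash
python3 steer.py '[[0,0,-0.004,-0.0004,0,0,0],[0,0,-0.007,-0.0008,0,0,0],[0,0,-0.007,-0.0008,0,0,0]]'
python3 steer.py '[[0,0,-0.003,-0.0003,0,0,0],[0,0,-0.003,-0.0003,0,0,0],[0,0,-0.003,-0.0003,0,0,0]]'
python3 - <<'E'
from h import *
from station import r
s=r.sense();state(s);p,R=target(.097,.032,7);delta(s,p,R);c=r.capture("top");side(c,s,(195,222,190,262),1,range(205,250),.012)
E
```

```text
time_s: 8.0
tcp_pos: [0.5386, 0.1799, 0.0576]
ee_rot: [[0.177, -0.977, -0.123], [-0.984, -0.175, -0.024], [0.002, 0.125, -0.992]]
wrist_force: [0.3, -0.1, -2.0]
gripper_width: 0.132
gripper_force: 30.0
time_s: 8.3
tcp_pos: [0.5405, 0.1801, 0.0574]
ee_rot: [[0.177, -0.976, -0.125], [-0.984, -0.175, -0.024], [0.002, 0.127, -0.992]]
wrist_force: [-4.9, -1.2, -1.0]
gripper_width: 0.139
gripper_force: 30.0
far [95.7 -0.4 32.6] near [-72.9  -0.3  54.2] lug [-62.5  -0.3  40.7] pitch 7.29 yaw -0.04
d [-0.0003 -0.0013  0.001 ] rot [ 0.29 -0.1  -0.04]
edge tray-y mid -55.1 slope deg -0.03 45 of 45
```

```bash
python3 steer.py '[[0,0,-0.0015,0,0,0,0],[0,0,-0.003,0,0,0,0],[0,0,-0.003,0,0,0,0]]'
python3 - <<'E'
from h import *
from station import r
s=r.sense();state(s)
for a in((.098,.0315,5),(.098,.031,3.5),(.098,.0305,2),(.098,.0303,1),(.098,.0302,0)):
    p,R=target(*a);delta(s,p,R)
E
```

```text
time_s: 8.65
tcp_pos: [0.5434, 0.1806, 0.0572]
ee_rot: [[0.177, -0.976, -0.125], [-0.984, -0.175, -0.024], [0.002, 0.127, -0.992]]
wrist_force: [-7.0, -0.3, 1.2]
gripper_width: 0.131
gripper_force: 30.0
far [98.7 -0.4 32.3] near [-70.   -0.3  54. ] lug [-59.6  -0.3  40.5] pitch 7.31 yaw -0.04
d [-0.0003  0.0009  0.0052] rot [ 2.31 -0.11 -0.04]
d [-0.0004  0.001   0.0084] rot [ 3.81 -0.11 -0.03]
d [-0.0004  0.001   0.0117] rot [ 5.31 -0.11 -0.03]
d [-0.0004  0.001   0.0137] rot [ 6.31 -0.11 -0.03]
d [-0.0004  0.001   0.0157] rot [ 7.31 -0.12 -0.03]
```

```bash
python3 steer.py '[[0,0,0.0003,0.0025,1.2,0,0],[0,0,0.0005,0.0052,2.3,0,0],[0,0,0.0005,0.0052,2.3,0,0],[0,0,0.0005,0.0068,3.0,0,0],[0,0,0.0005,0.0084,3.8,0,0],[0,0,0.0005,0.0084,3.8,0,0]]'
python3 - <<'E'
from h import *
from station import r
s=r.sense();state(s)
for a in((.098,.0305,2),(.098,.0303,1),(.098,.0302,0)):
    p,R=target(*a);delta(s,p,R)
E
```

```text
time_s: 9.25
tcp_pos: [0.5415, 0.1801, 0.0487]
ee_rot: [[0.177, -0.982, -0.06], [-0.984, -0.176, -0.013], [0.002, 0.061, -0.998]]
wrist_force: [-5.1, -0.5, 0.8]
gripper_width: 0.136
gripper_force: 30.0
far [98.2 -0.6 30.7] near [-71.5  -0.5  41.1] lug [-60.3  -0.5  28.3] pitch 3.5 yaw -0.03
d [-0.0005  0.0004  0.0029] rot [ 1.5  -0.13 -0.03]
d [-0.0005  0.0006  0.005 ] rot [ 2.5  -0.13 -0.03]
d [-0.0005  0.0007  0.0069] rot [ 3.5  -0.13 -0.03]
```

```bash
python3 steer.py '[[0,0,-0.0015,0,0,0,0],[0,0,-0.0015,0,0,0,0],[0,0,-0.0012,0.0015,0.8,0,0],[0,0,-0.0010,0.0029,1.5,0,0],[0,0,-0.0010,0.0029,1.5,0,0]]'
python3 - <<'E'
from h import *
from station import r
s=r.sense();state(s)
for a in((.098,.0303,1),(.098,.0302,0)):
    p,R=target(*a);delta(s,p,R)
E
```

```text
time_s: 9.75
tcp_pos: [0.5419, 0.1801, 0.0456]
ee_rot: [[0.177, -0.984, -0.035], [-0.984, -0.176, -0.009], [0.002, 0.036, -0.999]]
wrist_force: [-6.6, -0.6, 0.0]
gripper_width: 0.134
gripper_force: 30.0
far [99.  -0.6 30.3] near [-70.9  -0.5  36.4] lug [-59.3  -0.6  23.9] pitch 2.05 yaw -0.04
d [-0.0006  0.0012  0.0019] rot [ 1.05 -0.14 -0.04]
d [-0.0006  0.0014  0.0039] rot [ 2.05 -0.14 -0.03]
```

```bash
python3 steer.py '[[0,0,0,0.002,1.05,0,0],[0,0,0,0.0041,2.05,0,0],[0,0,0,0.0041,2.05,0,0],[0,0,0,0.0041,2.05,0,0]]'; python3 look.py p4
```

```text
time_s: 10.15
tcp_pos: [0.5419, 0.1801, 0.0416]
ee_rot: [[0.176, -0.984, 0.0], [-0.984, -0.176, -0.002], [0.002, 0.0, -1.0]]
wrist_force: [-7.2, -0.3, 0.2]
gripper_width: 0.135
gripper_force: 30.0
far [99.4 -0.7 29.9] near [-70.6  -0.6  30. ] lug [-58.6  -0.6  18. ] pitch 0.03 yaw -0.05
[-6.5  0.3  0.8]
```

View pics/p4.png

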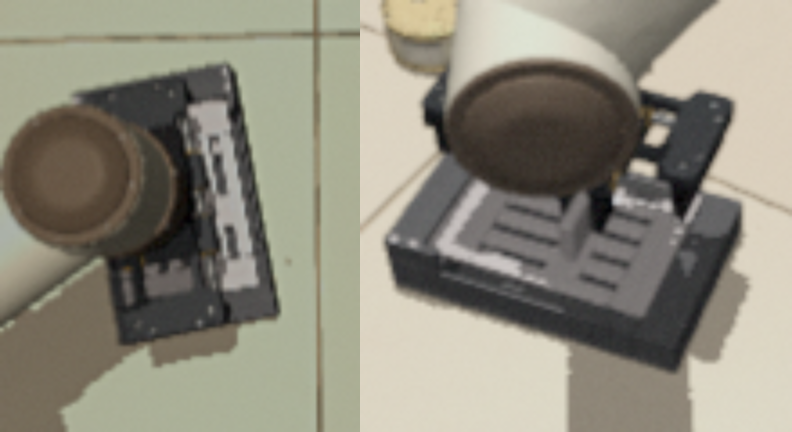

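The plate lies flat in the tray with its lugs down (no upward force). I'll ease it back against the socket walls, then release.

```bash
python3 steer.py '[[0,0,0.0015,0.0003,0,0,0],[0,0,0.003,0.0003,0,0,0],[0,0,0.003,0.0003,0,0,0]]'; python3 steer.py '[[0.2,0,0,0,0,0,0],[0.4,0,0,0,0,0,0],[0.5,0,0,0,0,0,0],[0.5,0,0,0,0,0,0],[0.5,0,0,0,0,0,0],[0.5,0,0,0,0,0,0],[0.5,0,0,0,0,0,0],[0.5,0,0,0,0,0,0]]'
```

```text
time_s: 10.55
tcp_pos: [0.5402, 0.1799, 0.0416]
ee_rot: [[0.177, -0.984, 0.003], [-0.984, -0.177, -0.002], [0.002, -0.002, -1.0]]
wrist_force: [-5.3, -2.2, 0.7]
gripper_width: 0.133
gripper_force: 30.0
time_s: 11.35
tcp_pos: [0.5408, 0.1804, 0.0416]
ee_rot: [[0.177, -0.984, 0.004], [-0.984, -0.177, -0.001], [0.001, -0.004, -1.0]]
wrist_force: [-0.2, 0.4, -0.7]
gripper_width: 0.497
gripper_force: 0.0
```

Released; retreating up and away to see it clearly.

```bash
python3 steer.py '[[0.5,0,0,-0.02,0,0,0],[0.5,0,0,-0.05,0,0,0],[0.5,0,0,-0.09,0,0,0],[0.5,0,0,-0.13,0,0,0],[0.5,0,0,-0.17,0,0,0],[0.5,0,0.04,-0.18,0,0,0],[0.5,0,0.08,-0.18,0,0,0],[0.5,0,0.12,-0.18,0,0,0]]'
python3 steer.py '[[0.5,-0.04,0,0,0,0,0],[0.5,-0.08,0,0,0,0,0],[0.5,-0.12,0,0,0,0,0],[0.5,-0.16,0,0,0,0,0],[0.5,-0.16,0,0,0,0,0],[0.5,-0.16,0,0,0,0,0]]'; python3 look.py p5
python3 - <<'E'
from h import *
for n in("p5","p5s"):
    c=dict(np.load(n+".npz"));P=cloud(c);t=((P-TO)@Rz(TY))*1000
    for nm,a,b in(("plate far",55,70),("plate near",-73,-50),("sill",-97,-80)):
        m=(t[...,0]>a)&(t[...,0]<b)&(abs(t[...,1])<45)&(t[...,2]>5)&(t[...,2]<60); print(n,nm,m.sum(),np.median(t[m],0).round(1) if m.any() else "")
E
```

```text
time_s: 12.15
tcp_pos: [0.4207, 0.1589, 0.2215]
ee_rot: [[0.176, -0.984, 0.004], [-0.984, -0.176, 0.0], [0.001, -0.004, -1.0]]
wrist_force: [-0.9, 1.1, 0.2]
gripper_width: 0.499
gripper_force: 0.0
time_s: 12.75
tcp_pos: [0.3932, 0.3172, 0.2206]
ee_rot: [[0.178, -0.984, 0.003], [-0.984, -0.178, -0.001], [0.002, -0.003, -1.0]]
wrist_force: [-0.4, -0.8, 0.3]
gripper_width: 0.502
gripper_force: 0.0
far [-22.5 159.4 209.5] near [-192.5  159.5  209. ] lug [-180.4  159.5  197. ] pitch -0.17 yaw -0.05
[ 0.2  0.1 -1.3]
p5 plate far 160 [62.  -0.6 38. ]
p5 plate near 237 [-61.8  -0.7  38.3]
p5 sill 175 [-88.2   0.2  32. ]
p5s plate far 113 [63.2 20.2 34.4]
p5s plate near 196 [-60.3  17.5  34.7]
p5s sill 67 [-88.   33.8  28.9]
```

View pics/p5.png

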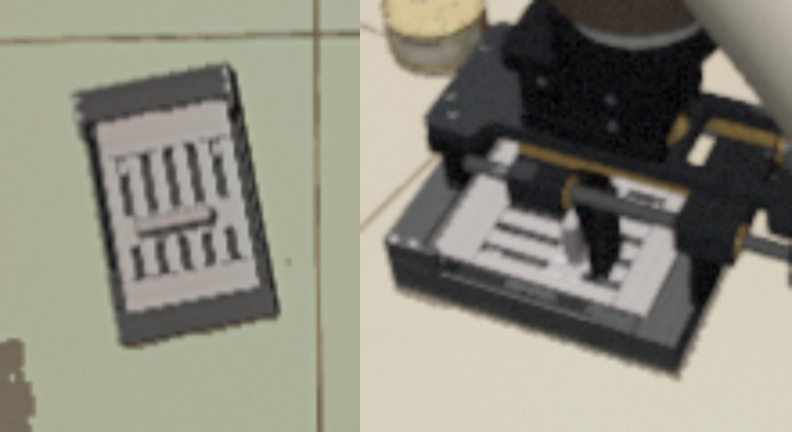

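The plate lies flat in the tray, 6 mm (its own slab thickness) above the sill at both ends. It is centred with its far edge under the lip, and the gripper is clear.

```bash
python3 -c "
from station import r
print(r.finish_job())"
```

```text
the job is handed in; nothing more can be done
None
```

The drainer plate is back in the drip tray, lying flat with its lugs in the sockets and its far edge under the lip; I released it, touched none of the other things on the worktop, and handed the job in at about 13 s (no verdict was returned).

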